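# Spin the tuning flywheel and brake it on the index

## Robot

A 7-joint arm with a two-finger parallel gripper is mounted at the origin on the work surface. World frame = base frame: x ahead of the robot, y to its left, z up, the work surface at z = 0. Lengths are in m, angles in rad, forces in N, time in s.
With the tool pointing down it reaches from about 0.425 to 0.875 m from the base axis. Payload 4.7 kg.
Tool frame: the origin (TCP) lies on the centre line of the jaws, within the pads' length; the fingertips stand 14 mm ahead of it and the grasp point (between the pads) lies 5 mm behind it; z points along the fingers, y is the direction in which the jaws open and shut (so a half turn about z gives the same grasp; the last joint's range is limited). The gripper opens to 87 mm and grips with 3 to 60 N. Pads are 19 mm wide; open, the fingers measure 117 mm over their backs; the gripper's body (75 mm by 190 mm) begins 51 mm behind the grasp point.
Start: joints at [-1.143, 0.321, -0.07, 1.45, 0.023, 1.371, -0.057], TCP at [0.261, 0.595, 0.237] pointing down, gripper open.
Joint ranges: [-2.86, 2.86], [-0.3, 2.09], [-1.38, 1.24], [0.06, 2.45], [-1.56, 4.7], [0.09, 2.05], [-2.69, 2.69]. Speed limits (rad/s): [2.57, 2.57, 3.14, 3.14, 3.14, 3.14, 3.14].

## Interface

Orientations are given as a rotation vector (axis times angle).
In Python, from bench import ctrl gives the robot as it stands. The module is installed in compiled form; this text tells all that it offers.
- The arm moves only by the tool step_arm, never from a script. Its argument "plan" is a list of rows, each a list of 3 entries, a list of its own where there are three numbers: the turn, a rotation vector about the tool's x, y, z in rad, then the shift along the tool's x, y, z in m, then the closure in counts, from 0 (fully open) to 255 (shut). In form: [[[rx, ry, rz], [x, y, z], hand], ...]. A call has exactly 10 rows; each row is the pose to reach, as a shift and turn from the pose commanded when the call began, along the tool's axes at that moment; what a row does not reach only later rows make up. A row lasts 1/8 s, in which the tool goes at most 62.5 mm and 10.7 degrees, less where a joint would pass 70% of its speed; a pose out of reach is approached as far as the arm can. A call with a gripper value outside its range is refused whole. The fingers move at their own pace and stop on an object; "squeeze" is the grip in N (left out, the last holds). Time passes only in rows, so rows that repeat a pose let the fingers close, or fill a call up. It gives the time, the measured TCP pose, the force and the opening at its end, in the units of the state.
- ctrl.get_state(): the state, without advancing time (a new reading comes with each control period).
- ctrl.get_image(name): name is "scene" or "top" or "wrist"; returns the picture (420x560x3 uint8, red, green, blue); there is no depth.
- ctrl.calibration(name): a dict with "fov_y" (degrees; the focal length in pixels is half the picture's height over the tangent of half this angle, whatever the lens; pixels are square), "cx", "cy" (the principal point, pixels), "k1" (the pictures are not rectified: a ray, as slopes to the right and down, at radius r is drawn at 1 + k1 r^2 times it, then the intrinsics apply), "rvec" (rotation vector, rad) and "tvec" (3), from world to camera coordinates, as OpenCV has them. Camera axes: x right, y down, z forward; pixel columns grow to the right and rows downward; lengths in m; the calibration is good to about 2 mm. A picture is of the moment at which its call begins: read the wrist's pose just before it. calibration takes no time and is no camera call; for the wrist camera it gives the pose at the moment of the call.
- ctrl.close_job(): hands the job in, once; it reports no verdict.
Trained networks look in the newest picture that a camera, given by its name, has taken for a name from the list of things; names that differ only in an ending like _2 or _b are one class to them, and where a whole thing is asked for, a point or a joint stands for the part that bears it (a point fixed in the world has none). Each returns a list of dicts, best first, with "score" (0 to 1); they miss things now and then, are a little off and sometimes report something else, mostly with a low value. They report only what shows in the picture. A call takes as long as a camera call.
- ctrl.cut_out(camera, label): "pixels" (420x560 bool, what is visible of it) and "rect" ([left, top, width, height] in pixels, round what is visible of it).
The state is a dict: "time": time; "joint_positions": joint angles; "qd": joint speeds; "joint_torque": joint torques, N m; "position": TCP position; "tool_rot": TCP orientation; "ft_force": force on the tool from outside, world axes, zero at the start; "torque": the same for the moment, N m; "grip_width": opening from 0.0 (shut) to 1.0 (fully open).
Only numpy, scipy, OpenCV 4.12 (cv2) and the standard library are available. Lean on these libraries where they do the work, as an engineer would, in place of code of your own. Each camera call takes 0.05 s, during which the arm holds its last target.

## Task

Flick the tuning wheel on the desk console with a fingertip so that it spins clockwise (seen from above) by itself, and let it run freely until its peg has passed the index plate and gone on well past the opposite side of the wheel, at least once. Then, on a later pass, brake the turning wheel with a fingertip so that it comes to a stand with the peg in front of the index plate: the first stop counts, so do not let it stop anywhere else and push it there afterwards. Finish with the hand clear of the console, and leave the tumbler, hand-held radio and microphone where they are.

Things in the scene. Friction and masses are not known exactly. Their poses are not given: they have to be found in the camera images.
- console: Low black desk box, 200 (its x) x 240 (its y) x 45 mm high, fixed to the desk; place and yaw vary. Origin at the centre of its underside, z up. The tuning wheel lies flat on it, its upright axis through the origin. The index plate stands on its +x edge; a small display strip lies along its -x edge.
- tuning_wheel (a joint): Wheel angle in rad, not wrapped, no end stops; grows clockwise seen from above. Starts between -5.0 and -1.2; at 0, 2 pi, 4 pi ... the peg is at the middle of the index plate. Coasts with little friction: let go at 3 rad/s it loses roughly 0.5 to 1 rad/s each second, less as it slows, and runs on for one or two turns; from 6 rad/s three to four (its weight varies).
- peg (a point): Foot of the wheel's only peg: the point on the wheel's face on the peg's centre line, 54 mm from the axis; it goes round with the wheel. The peg is a black upright cylinder 16 mm in diameter that stands 16 mm above the face (top 83 mm above the desk).
- wheel_centre (a point): Centre, on the axis, of the wheel's top face, 67 mm above the desk; fixed. The wheel is a free-running aluminium flywheel, 140 mm in diameter, 16 mm thick, about 0.5 kg with a flat face. Its bearing is sprung: pressed, the wheel sinks up to 5 mm (1 to 4 N to start, about 1.5 N per mm more, then a hard stop). A fingertip press on the face near the rim stops it almost at once; it stays put.
- index_mark (a point): Fixed point at the height of the wheel's face, 54 mm from the axis towards the middle of the index plate: where the peg's foot belongs at the end. The index plate is an aluminium block outside the wheel's rim, 32 mm wide (along console y), 18 mm thick, centred 86 mm from the axis along console +x, top 65 mm above the desk.
- tumbler: Open steel cup, 68 mm across the rim, 85 mm high, loose on the desk; origin at the centre of its underside. To be left alone.
- handheld: Hand-held radio lying on its back, body 110 x 56 x 34 mm with a 120 mm rod aerial along its +x, loose; origin at the centre of the body's underside. To be left alone.
- microphone: Hand microphone lying flat, 85 x 55 x 31 mm with a talk bar on its +y side, loose; origin at the centre of its underside. To be left alone.

How it is judged:
On the way, in this order (a step that is already met when the one before it is completed fails the run):
1. the wheel spins clockwise above 1.2 rad/s, untouched (velocity of joint tuning_wheel above 1.2 rad/s and contact force between the fingers and console below 0.05 N), for 0.1 s.
2. still running free, the peg has passed the plate and the opposite side (angle over 3.5 rad) (value of joint tuning_wheel above 3.5 rad and velocity of joint tuning_wheel above 0.2 rad/s and contact force between the fingers and console below 0.05 N), for 0.05 s.
3. the wheel stands under the fingertip, peg within 17 mm of the index mark (horizontal distance between peg and index_mark below 0.017 m and velocity of joint tuning_wheel between -0.1 and 0.1 rad/s and contact force between the fingers and console above 0.2 N), for 0.04 s.
At the end, for the whole second after the job is handed in: The wheel stands still with the foot of its peg within 17 mm of the index mark, one or more turns after its first pass of the index plate (horizontal distance between peg and index_mark below 0.017 m and value of joint tuning_wheel above 3.5 rad and velocity of joint tuning_wheel between -0.05 and 0.05 rad/s); the robot touches nothing.
It fails at once if the wheel stopped away from the index plate after its free run (value of joint tuning_wheel above 3.5 rad and velocity of joint tuning_wheel between -0.03 and 0.03 rad/s and horizontal distance between peg and index_mark above 0.018 m).
It fails at once if the tumbler was moved or lifted by more than 15 mm (distance of tumbler from where it was at the start of the episode above 0.015 m).
It fails at once if the hand-held radio was moved or lifted by more than 15 mm (distance of handheld from where it was at the start of the episode above 0.015 m).
It fails at once if the hand microphone was moved or lifted by more than 15 mm (distance of microphone from where it was at the start of the episode above 0.015 m).
It also fails if it takes over 48 s, if anything falls off the work surface, if the arm or the gripper's body presses on something with over 40 N, if the wrist force passes 120 N, or if a joint passes its speed limit or range.

## Working session

There is one attempt and no reset: what is moved stays moved. The work goes in short steps, Python scripts to look and compute and a tool call to move; the robot and the scene stay as the last step left them, time stands still between calls to the robot, and variables do not carry over. Pictures are saved under pics/ and viewed, and the job is handed in when it is done.

Besides the shell and the picture viewer there is one more tool, called after "Emit:" as a command line: name --argument value ..., lists and objects as JSON in quotes. step_arm: Moves the arm, as the interface text tells. Its arguments: {"type":"object","properties":{"plan":{"type":"array"},"squeeze":{"type":"number"}},"required":["plan"]}

```bash
ls; mkdir -p pics; cat > h.py <<'E'
import numpy as np, cv2
from bench import ctrl
from scipy.spatial.transform import Rotation as R
def cam(n):
    c=ctrl.calibration(n); f=210/np.tan(np.radians(c['fov_y'])/2)
    return c,f
def ray(n,u,v,c=None):
    c=c or ctrl.calibration(n); f=210/np.tan(np.radians(c['fov_y'])/2)
    xd=np.array([(u-c['cx'])/f,(v-c['cy'])/f]); x=xd.copy()
    for _ in range(50): x=xd/(1+c['k1']*(x@x))
    Rm=R.from_rotvec(c['rvec']).as_matrix(); t=np.array(c['tvec']).ravel()
    return -Rm.T@t, Rm.T@np.array([x[0],x[1],1])
def onz(n,u,v,z,c=None):
    o,d=ray(n,u,v,c); return o+d*(z-o[2])/d[2]
def proj(n,p,c=None):
    c=c or ctrl.calibration(n); f=210/np.tan(np.radians(c['fov_y'])/2)
    q=R.from_rotvec(c['rvec']).apply(p)+np.array(c['tvec']).ravel()
    x=q[:2]/q[2]; x=x*(1+c['k1']*(x@x)); return np.array([c['cx']+f*x[0],c['cy']+f*x[1]])
def save(n,name):
    im=ctrl.get_image(n); cv2.imwrite(f'pics/{name}.png',im[:,:,::-1]); return im
E
python3 - <<'E'
from h import *
print(ctrl.get_state())
for n in ['scene','top','wrist']:
    save(n,n+'0')
    for l in ['console','tuning_wheel','peg','tumbler','handheld','microphone']:
        for r in ctrl.cut_out(n,l)[:2]:
            ys,xs=np.nonzero(r['pixels']); print(n,l,round(r['score'],2),r['rect'],xs.mean().round(1),ys.mean().round(1))
print(ctrl.get_state()['time'])
E
```

```text
pics
{'time': 0.0, 'joint_positions': array([-1.142896  ,  0.32183558, -0.07011073,  1.45166151,  0.02259348,
        1.3707657 , -0.05689841]), 'qd': array([-1.03499064e-03,  3.57742214e-04, -1.87841051e-04,  7.77267744e-05,
       -1.12208694e-03,  3.50322294e-03,  1.29821806e-03]), 'joint_torque': array([ 1.72195028e-04, -4.91299224e+01, -4.04132176e-01, -3.12523448e+01,
       -6.39791088e-02,  4.38865414e-02,  1.67108765e-04]), 'position': array([0.26118106, 0.59465935, 0.23546027]), 'tool_rot': array([-6.45220267e-01, -3.07430624e+00,  2.91747104e-03]), 'ft_force': array([ 0.21268707, -0.5319107 , -1.03000407]), 'torque': array([ 0.06044287, -0.01564877, -0.01041312]), 'grip_width': 1.0016201500696964}
scene console 0.8 [201.3, 150.1, 105.7, 90.2] 256.3 194.4
scene tuning_wheel 0.7 [230.7, 162.8, 50.8, 39.1] 255.3 184.1
scene peg 0.84 [228.0, 161.3, 51.3, 43.1] 255.3 184.3
scene peg 0.22 [206.9, 148.2, 101.2, 92.4] 256.3 194.4
scene tumbler 0.75 [281.1, 230.0, 32.6, 35.3] 297.8 243.1
scene handheld 0.67 [167.7, 133.8, 71.5, 32.1] 214.5 146.6
scene microphone 0.85 [179.6, 211.4, 36.4, 32.1] 196.0 228.2
top console 0.67 [266.2, 181.6, 117.0, 108.7] 325.8 237.3
top tuning_wheel 0.93 [299.4, 208.7, 57.7, 56.9] 327.1 235.1
top peg 0.86 [300.0, 207.8, 56.6, 54.6] 327.1 235.1
top tumbler 0.92 [227.2, 183.4, 27.8, 30.2] 242.9 198.0
top handheld 0.85 [393.1, 212.2, 44.1, 90.8] 415.6 267.9
top microphone 0.94 [331.6, 144.3, 30.8, 37.9] 345.7 164.3
top microphone 0.35 [265.8, 183.6, 117.5, 110.3] 326.2 237.2
1.05
```

```bash
python3 - <<'E'
from h import *
a=cv2.imread('pics/top0.png');b=cv2.imread('pics/scene0.png')
cv2.imwrite('pics/top0c.png',cv2.resize(a[120:330,200:460],None,fx=3,fy=2.85)[:600,:800])
cv2.imwrite('pics/scene0c.png',cv2.resize(b[110:290,140:340],None,fx=3.3,fy=3.3))
for n,u,v in [('top',327.1,235.1),('scene',255.3,184.1)]: print(onz(n,u,v,.067))
for l,u,v,z in [('tumbler',242.9,198,.04),('hand',415.6,267.9,.03),('mic',345.7,164.3,.02)]: print(l,onz('top',u,v,z))
for n in ('top','scene'):
  c=ctrl.calibration(n); print(n,ray(n,280,210))
E
```

```text
[ 0.55028159 -0.0747794   0.067     ]
[ 0.55723504 -0.06954236  0.067     ]
tumbler [0.64590086 0.13353098 0.04      ]
hand [ 0.47410476 -0.29846976  0.03      ]
mic [ 0.74131858 -0.13048517  0.02      ]
top (array([0.41407185, 0.05130797, 1.22247585]), array([ 0.168305  , -0.00947521, -0.98572676]))
scene (array([1.20413563, 0.48980702, 1.02477355]), array([-0.50201695, -0.36826814, -0.78253943]))
```

View pics/top0c.png

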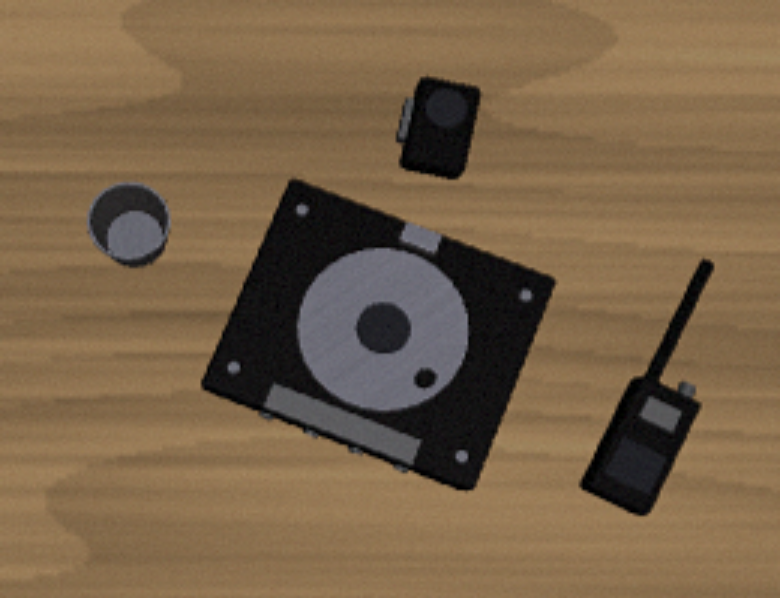

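View pics/scene0c.png

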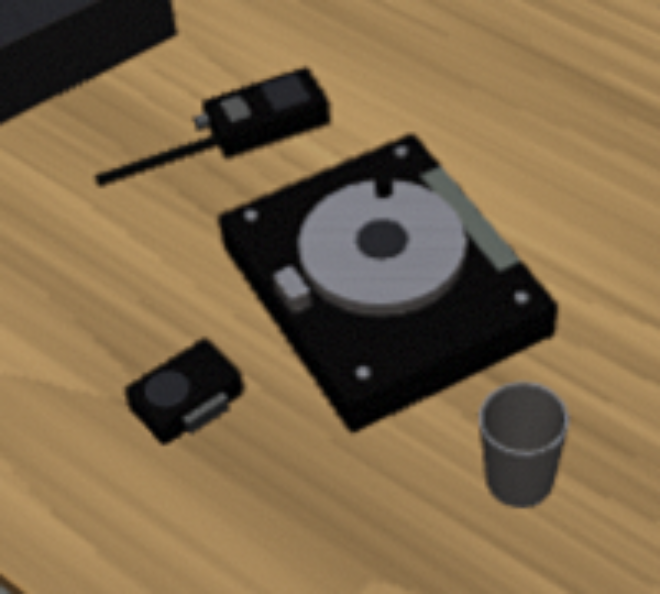

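View pics/scene0.png

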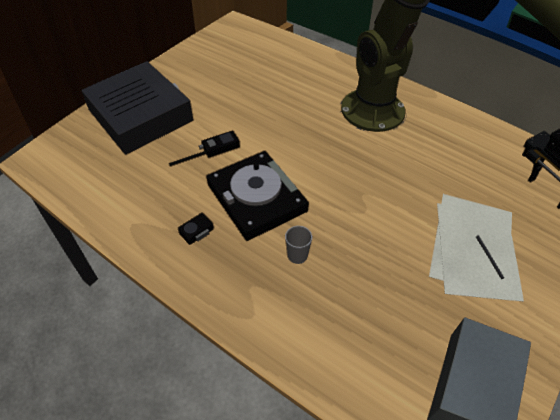

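The top view shows the console yawed about 20°. In the 3x crop the wheel centre is near (384,328), the plate near (421,236) and the peg near (425,378). The tumbler is left of the console, the microphone above it and the radio to the right.

```bash
python3 - <<'E'
from h import *
def full(u,v): return 200+u/3,120+v/2.85
cs=[(292,180),(554,281),(472,489),(203,386)]
P=np.array([onz('top',*full(*p),.045)[:2] for p in cs]); print(P, P.mean(0))
print([np.linalg.norm(P[i]-P[(i+1)%4]) for i in range(4)])
xd=(P[0]+P[1]-P[2]-P[3]); yd=(P[0]+P[3]-P[1]-P[2]); print(np.degrees([np.arctan2(xd[1],xd[0]),np.arctan2(-yd[0],yd[1])]))
hub=onz('top',*full(384,328),.067);print('hub',hub)
pl=onz('top',*full(424,230),.065);print('plate',pl, np.linalg.norm((pl-hub)[:2]))
pg=onz('top',*full(425,377),.083);print('peg',pg, np.linalg.norm((pg-hub)[:2]))
a=lambda d:np.arctan2(d[1],d[0])
print('yaw from plate',np.degrees(a(pl-hub)),'peg ang',np.degrees(a(pg-hub)))
def fs(u,v): return 140+u/3.3,110+v/3.3
h=onz('scene',*fs(382,239),.067); g=onz('scene',*fs(384,182),.083);p=onz('scene',*fs(291,280),.065)
print('scene',h,g,p,np.degrees([a(p-h),a(g-h)]))
print(R.from_rotvec(ctrl.get_state()['tool_rot']).as_matrix())
E
```

```text
[[ 0.68422267 -0.00338221]
 [ 0.59532744 -0.22177832]
 [ 0.41533642 -0.14924188]
 [ 0.50165423  0.06961851]] [ 0.54913519 -0.07619598]
[np.float64(0.23579487728033294), np.float64(0.19405746810486033), np.float64(0.23526715766018172), np.float64(0.19662232673257687)]
[-21.87131366 -21.83646951]
hub [ 0.55032663 -0.07697333  0.067     ]
plate [ 0.63616386 -0.11118165  0.065     ] 0.09240259454014035
peg [ 0.5074329  -0.10737239  0.083     ] 0.05257351466565995
yaw from plate -21.72854162521534 peg ang -144.67455746617395
scene [ 0.55163698 -0.07238179  0.067     ] [ 0.51062145 -0.10207688  0.083     ] [ 0.63021192 -0.10540271  0.065     ] [ -22.79445559 -144.09560385]
[[-9.15578714e-01  4.02138798e-01  7.25290243e-05]
 [ 4.02138802e-01  9.15578714e-01  5.18976635e-05]
 [-4.55359668e-05  7.66831309e-05 -9.99999996e-01]]
```

Emit:
step_arm --plan '[[[0,0,0.09],[-0.042,-0.046,0],255],[[0,0,0.18],[-0.084,-0.091,0],255],[[0,0,0.27],[-0.126,-0.137,0],255],[[0,0,0.36],[-0.168,-0.182,0],255],[[0,0,0.45],[-0.21,-0.228,0],255],[[0,0,0.54],[-0.252,-0.274,0],255],[[0,0,0.63],[-0.294,-0.319,0.01],255],[[0,0,0.72],[-0.336,-0.365,0.02],255],[[0,0,0.81],[-0.378,-0.41,0.03],255],[[0,0,0.883],[-0.42,-0.456,0.04],255]]' --squeeze 20

```text
time: 2.3
position: [0.4628, 0.0079, 0.1969]
tool_rot: [1.9, 2.501, 0.003]
ft_force: [1.1, 0.5, 0.1]
grip_width: 0.016
```

```bash
python3 - <<'E'
from h import *
s=ctrl.get_state(); M=R.from_rotvec(s['tool_rot']).as_matrix(); p=s['position']
print(M.round(3),p,s['time'])
print(M.T@(np.array([.512,-.138,.13])-p))
al=np.radians(-164.3);print('tan',np.degrees(np.arctan2(-np.cos(al),np.sin(al))),np.degrees(np.arctan2(M[1,0],M[0,0])))
E
```

```text
[[-0.268  0.963  0.002]
 [ 0.963  0.268  0.001]
 [ 0.     0.002 -1.   ]] [0.46279874 0.00790881 0.19692274] 2.3
[-0.15378947  0.00810852  0.06687187]
tan 105.7 105.57023685858994
```

Emit:
step_arm --plan '[[[0,0,0],[-0.04,0.002,0],255],[[0,0,0],[-0.09,0.004,0.01],255],[[0,0,0],[-0.14,0.008,0.04],255],[[0,0,0],[-0.154,0.008,0.047],255],[[0,0,0],[-0.154,0.008,0.047],255],[[0,0,0],[-0.154,0.008,0.047],255],[[0,0,0],[-0.154,0.008,0.047],255],[[0,0,0],[-0.154,0.008,0.047],255],[[0,0,0],[-0.154,0.008,0.047],255],[[0,0,0],[-0.154,0.008,0.067],255]]'

```text
time: 3.55
position: [0.5131, -0.1364, 0.131]
tool_rot: [1.895, 2.502, 0.004]
ft_force: [0.4, -1.0, 0.2]
grip_width: 0.003
```

```bash
python3 - <<'E'
from h import *
s=ctrl.get_state();print(s['time'],s['position'],s['ft_force'])
save('wrist','w1');s=ctrl.get_state();print(s['time'],s['position'],s['ft_force'])
save('top','t1');s=ctrl.get_state();print(s['time'],s['position'])
a=cv2.imread('pics/t1.png')
cv2.imwrite('pics/t1c.png',cv2.resize(a[150:320,230:420],None,fx=3.5,fy=3.5))
E
```

```text
3.55 [ 0.5130685  -0.13636146  0.13100653] [ 0.36839713 -1.0041762   0.2122802 ]
3.6 [ 0.51064974 -0.13581446  0.12760091] [-1.29056634  0.09328892 -0.39166625]
3.65 [ 0.5102743  -0.13584509  0.12820985]
```

View pics/w1.png

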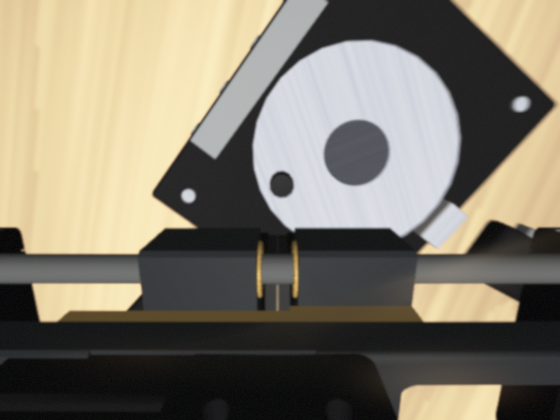

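View pics/t1c.png

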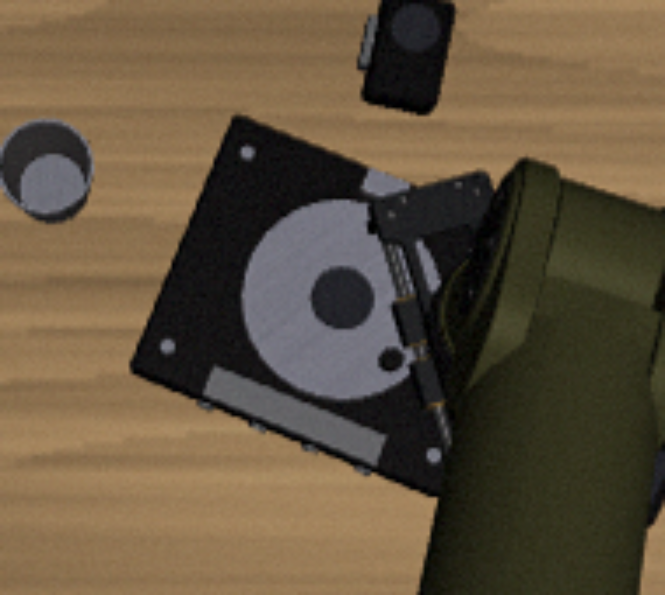

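```bash
python3 - <<'E'
from h import *
s=ctrl.get_state(); M=R.from_rotvec(s['tool_rot']).as_matrix(); p=s['position']
h=onz('wrist',357,152,.067); g=onz('wrist',282,183,.083); pl=onz('wrist',440,221,.065)
a=lambda d:np.degrees(np.arctan2(d[1],d[0]))
print(h,g,pl,np.linalg.norm((g-h)[:2]),a(pl-h),a(g-h))
print('tip',proj('wrist',p+M[:,2]*.014),[proj('wrist',p+M@np.array([sx*.0095,sy*.015,.014])) for sx in(-1,1) for sy in (-1,1)])
print('cam',ray('wrist',280,210))
E
```

```text
[ 0.5464521  -0.07237826  0.067     ] [ 0.50339023 -0.10330333  0.083     ] [ 0.61926058 -0.10195825  0.065     ] 0.053015883818365334 -22.110490548307563 -144.31582039264978
tip [278.45063832 251.36785501] [array([251.8177746 , 267.12858541]), array([305.03781877, 267.13665663]), array([251.14856821, 235.16937029]), array([305.79692592, 235.17902756])]
cam (array([ 0.49198474, -0.07216228,  0.27788451]), array([ 0.07439592, -0.23996818, -0.96803045]))
```

Emit:
step_arm --plan '[[[0,0,0],[0,0,0.02],255],[[0,0,0],[0,0,0.042],255],[[0,0,0],[0,0,0.042],255],[[0,0,0],[0,0,0.042],255],[[0,0,0],[0.008,0,0.042],255],[[0,0,0],[0.024,0,0.042],255],[[0,0,0],[0.056,0,0.042],255],[[0,0,0],[0.056,0,0.018],255],[[0,0,0],[0.056,0,0.018],255],[[0,0,0],[0.056,0,0.018],255]]'

```text
time: 4.9
position: [0.4965, -0.0824, 0.1117]
tool_rot: [1.897, 2.504, 0.001]
ft_force: [0.0, 0.2, -0.2]
grip_width: 0.002
```

```bash
python3 - <<'E'
from h import *
s=ctrl.get_state();print(s['time'],s['position'],s['ft_force'])
out=[]
for i in range(2):
  for n in ('scene','top'):
    t=ctrl.get_state()['time']; a=save(n,f'{n}_a{i}')[:,:,::-1]; print(n,t)
    a=a[140:230,190:320] if n=='scene' else a[180:300,260:390]
    out.append(cv2.resize(a,(390,290)))
cv2.imwrite('pics/m1.png',np.vstack([np.hstack(out[:2]),np.hstack(out[2:])]))
E
```

```text
4.9 [ 0.49649749 -0.08240417  0.1117486 ] [ 0.01889649  0.23999956 -0.18291322]
scene 4.9
top 4.95
scene 5.0
top 5.05
```

View pics/m1.png

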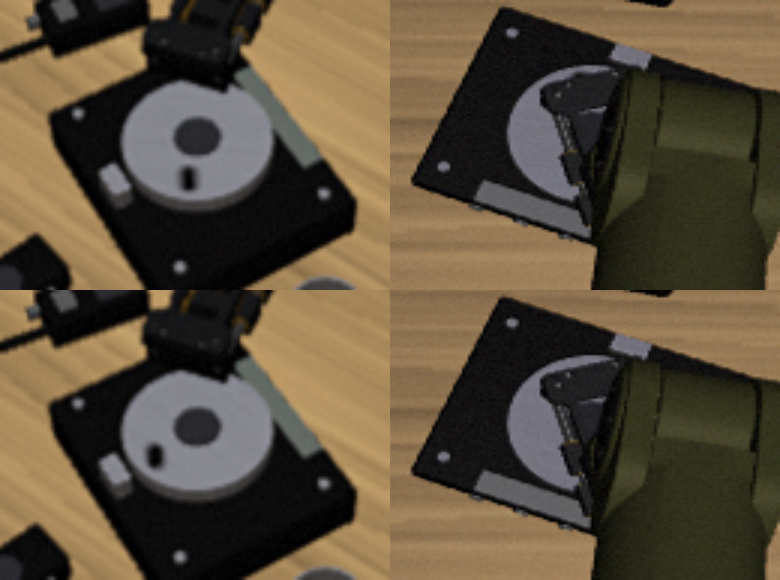

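```bash
cat >> h.py <<'E'
C=np.array([0.5516,-0.0724]); YAW=np.radians(-22.0)
def angle(im,c):
    g=cv2.cvtColor(im,cv2.COLOR_RGB2GRAY).astype(np.float32); best=[]
    ths=np.radians(np.arange(0,360,2))
    for th in ths:  # th = clockwise wheel angle
        w=YAW-th; ctr=C+.054*np.array([np.cos(w),np.sin(w)]); pts=[]
        for z in (.071,.076,.083):
            for k in range(8):
                q=ctr+.0055*np.array([np.cos(k*.785),np.sin(k*.785)]); pts.append(proj('scene',np.array([*q,z]),c))
            pts.append(proj('scene',np.array([*ctr,z]),c))
        pts=np.array(pts,np.float32)
        best.append(cv2.remap(g,pts[None,:,0],pts[None,:,1],cv2.INTER_LINEAR).mean())
    b=np.array(best); i=b.argmin()
    # sub-step: darkness weighted around the minimum
    idx=(np.arange(i-8,i+9))%len(b); w=np.clip(b[idx].max()-b[idx],0,None)**2
    off=(w*np.arange(-8,9)).sum()/w.sum()
    return (ths[i]+np.radians(2*off)), b.min(), np.median(b)
def track(n,skip=0):
    c=ctrl.calibration('scene'); out=[]
    for i in range(n):
        t=ctrl.get_state()['time']; im=ctrl.get_image('scene'); a=angle(im,c)
        out.append((t,)+a)
    return out
E
python3 - <<'E'
from h import *
c=ctrl.calibration('scene')
for n in ('scene0','scene_a0','scene_a1'): print(n,angle(cv2.imread(f'pics/{n}.png')[:,:,::-1],c))
import json
o=track(14)
for r in o: print(np.round(r,3))
np.savetxt('log.txt',o)
E
```

```text
scene0 (np.float64(2.0967010287901395), np.float32(11.084888), np.float32(129.32))
scene_a0 (np.float64(5.393369207055587), np.float32(35.71188), np.float32(135.03378))
scene_a1 (np.float64(6.024129276308307), np.float32(27.522316), np.float32(134.71162))
[  5.1     0.337  21.277 134.327]
[  5.15    0.617  22.567 134.773]
[  5.2     0.912  22.254 135.221]
[  5.25    1.215  25.918 135.348]
[  5.3     1.517  26.119 135.332]
[  5.35    1.858  24.05  135.137]
[  5.4     2.182  12.104 135.095]
[  5.45    2.374  11.02  134.937]
[  5.5     2.579  14.578 134.774]
[  5.55    2.96   25.223 134.422]
[  5.6     3.258  22.446 134.191]
[  5.65    3.55   22.383 134.135]
[  5.7     3.834  20.792 134.153]
[  5.75    4.113  21.66  134.219]
```

```bash
cat > tr.py <<'E'
from h import *
import sys
from scipy.optimize import least_squares
from scipy.integrate import solve_ivp
def fit(L):
    t=L[:,0]; a=np.unwrap(L[:,1]); m=L[:,1]%(2*np.pi); ok=(m<1.9)|(m>2.8)
    # w' = -(k0+k1 w): analytic
    def model(p,t):
        th0,w0,k0,k1=p; d=t-t[0] if False else t-T0
        return th0+ (w0+k0/k1)*(1-np.exp(-k1*d))/k1 - k0/k1*d
    T0=t[0]
    r=least_squares(lambda p:(model(p,t)-a)[ok],[a[0],6,.3,.15],bounds=([-9,0,0,.01],[9,12,3,1]),loss='soft_l1',f_scale=.05)
    p=r.x; W=lambda t:(p[1]+p[2]/p[3])*np.exp(-p[3]*(t-T0))-p[2]/p[3]
    return p,(lambda t:model(p,np.asarray(t,float))),W,np.std(r.fun),(T0)
def report(L):
    p,th,W,s,T0=fit(L); tn=ctrl.get_state()['time']
    print('now',tn,'th',th(tn),'w',W(tn),'par',p.round(3),'res',s)
    tt=np.arange(tn,tn+20,.005); w=W(tt); ok=w>0; tt=tt[ok]; A=th(tt)
    print('stop th',A[-1],'t',tt[-1])
    for k in range(1,8):
        if A[0]<2*np.pi*k<A[-1]:
            i=np.argmax(A>2*np.pi*k); print('pass',k,'t',tt[i].round(3),'w',W(tt[i]).round(3))
if __name__=='__main__':
    L=np.loadtxt('log.txt'); n=int(sys.argv[1])
    L=np.vstack([L,np.array(track(n),float).reshape(-1,4)]) if n else L
    np.savetxt('log.txt',L); report(L)
E
python3 tr.py 40
```

```text
now 7.8 th 13.442433957509607 w 3.738032977759379 par [0.32  6.159 0.103 0.163] res 0.018176175899306146
stop th 28.850636728697133 t 19.63999999999975
pass 3 t 9.5 w 2.679
pass 4 t 12.74 w 1.319
```

```bash
python3 tr.py 66; python3 -c "
from h import *
s=ctrl.get_state();print(s['position'],s['ft_force'],R.from_rotvec(s['tool_rot']).as_matrix().round(3))"
```

```text
now 11.1 th 22.29263012987714 w 1.7832246645638372 par [0.328 6.131 0.22  0.138] res 0.019215982268683915
stop th 26.545395363559795 t 16.540000000000852
pass 4 t 13.235 w 0.922
[ 0.49649233 -0.0824399   0.11172297] [-0.12607316  0.93403827 -0.7693223 ] [[-0.271  0.963  0.   ]
 [ 0.963  0.271  0.   ]
 [ 0.     0.    -1.   ]]
```

```bash
python3 tr.py 19; python3 - <<'E'
from tr import *
L=np.loadtxt('log.txt'); L2=L[L[:,0]>9.0]
L2[:,1]=np.unwrap(L[:,1])[L[:,0]>9.0]
# quadratic+fit check over recent data
m=L2[:,1]%(2*np.pi); ok=(m<1.9)|(m>2.8)
t=L2[ok,0]-12.05; q=np.polyfit(t,L2[ok,1],3); print(q, 'res',np.std(np.polyval(q,t)-L2[ok,1]))
for tt in np.arange(0,1.8,.1): print(round(12.05+tt,2),np.polyval(q,tt)-8*np.pi, fit(L)[1](12.05+tt)-8*np.pi)
E
```

```text
now 12.05 th 23.845906484181477 w 1.4132734631035653 par [0.321 6.152 0.183 0.147] res 0.018679466261788524
stop th 27.034355978721052 t 17.210000000000807
pass 4 t 13.11 w 1.029
[ 2.68645362e-03 -2.16987726e-01  1.41143822e+00  2.38518966e+01] res 0.01360624298953071
12.05 -1.280844618278767 -1.2868347445368684
12.15 -1.1418679869542174 -1.1474535487068742
12.25 -1.0072149914350526 -1.0119266302994134
12.35 -0.8768695129995443 -0.8801975805190985
12.45 -0.7508154329259504 -0.752210816134415
12.55 -0.6290366324925394 -0.6279115673952518
12.65 -0.511516992977576 -0.507245866127402
12.75 -0.3982403956593217 -0.3901605340010619
12.85 -0.2891907218160412 -0.27660317097123865
12.95 -0.18435185272600307 -0.1665221438872564
13.05 -0.08370766966746856 -0.05986657526896977
13.15 0.012757946081297433 0.04341366775278388
13.25 0.10506111324203005 0.14336798433380693
13.35 0.1932179505364644 0.24004505065476778
13.45 0.2772445766863392 0.33349283050213785
13.55 0.35715711041338594 0.42375858569441505
13.65 0.4329716704393398 0.510888886355648
13.75 0.504704375485943 0.5949296210386592
```

Emit:
step_arm --plan '[[[0,0,0],[0,0,0.008],255],[[0,0,0],[0,0,0.016],255],[[0,0,0],[0,0,0.022],255],[[0,0,0],[0,0,0.025],255],[[0,0,0],[0,0,0.025],255],[[0,0,0],[0,0,0.025],255],[[0,0,0],[0,0,0.025],255],[[0,0,0],[0,0,0.025],255],[[0,0,0],[0,0,0.0345],255],[[0,0,0],[0,0,0.0345],255]]'

```text
time: 13.3
position: [0.4973, -0.0825, 0.0775]
tool_rot: [1.896, 2.503, 0.001]
ft_force: [-0.3, 0.5, 6.2]
grip_width: 0.006
```

```bash
python3 - <<'E'
from h import *
print(ctrl.get_state()['ft_force'],ctrl.get_state()['position'])
for r in track(4): print(np.round(r,3))
s=ctrl.get_state();print(s['ft_force'],s['position'])
b=save('scene','s3')[140:230,190:320,::-1]
cv2.imwrite('pics/s3c.png',cv2.resize(b,(780,540)))
E
```

```text
[-0.28645645  0.545022    6.16842963] [ 0.49734656 -0.0824669   0.07745805]
[ 13.3     1.588   3.594 134.007]
[ 13.35    1.592   4.335 133.897]
[ 13.4     1.592   4.092 134.029]
[ 13.45    1.591   3.84  134.149]
[0.19387998 0.76304196 7.07404606] [ 0.49735829 -0.0825266   0.0778431 ]
```

View pics/s3c.png

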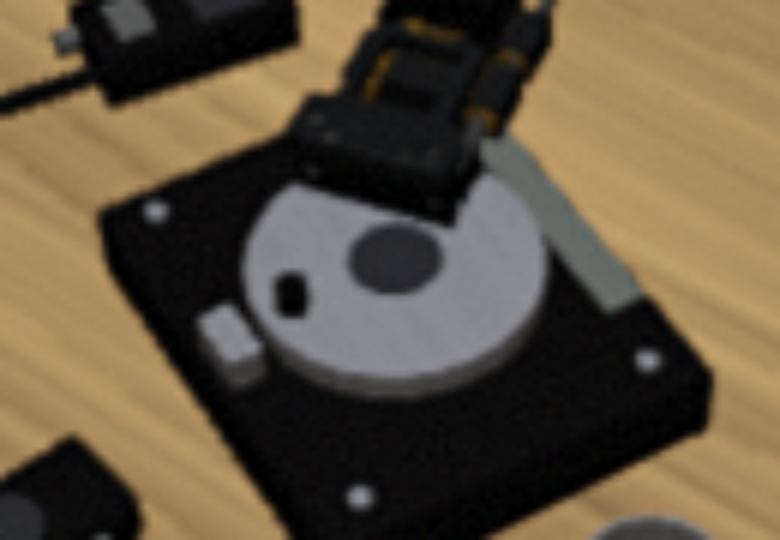

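The peg, at (291,295) in the crop, has stopped in front of the plate at about (230,340). The tracker locked onto the dark hand, so I'll restrict its search and then lift.

```bash
python3 - <<'E'
from h import *
h=onz('scene',190+397/6,140+258/6,.064); g=onz('scene',190+292/6,140+284/6,.080); pl=onz('scene',190+228/6,140+330/6,.065)
a=lambda d:np.arctan2(d[1],d[0])
print(h,g,np.linalg.norm((g-h)[:2]),'angle past index',YAW-a(g-h),'plate',a(pl-h))
E
```

```text
[ 0.5505907  -0.07190657  0.064     ] [ 0.60198376 -0.09070322  0.08      ] 0.05472257746753761 angle past index -0.03334201075383919 plate -0.39555861103194295
```

Emit:
step_arm --plan '[[[0,0,0],[0,0,-0.004],255],[[0,0,0],[0,0,-0.01],255],[[0,0,0],[0,0,-0.03],255],[[0,0,0],[0,0,-0.06],255],[[0,0,0],[0,0,-0.1],255],[[0,0,0],[0,0,-0.13],255],[[0,0,0],[0,0,-0.13],255],[[0,0,0],[0,0,-0.13],255],[[0,0,0],[0,0,-0.13],255],[[0,0,0],[0,0,-0.13],255]]'

```text
time: 14.8
position: [0.4959, -0.0825, 0.2062]
tool_rot: [-1.897, -2.503, 0.002]
ft_force: [0.6, -0.4, 1.1]
grip_width: 0.003
```

```bash
python3 - <<'E'
from h import *
for r in track(3): print(np.round(r,3))
s=ctrl.get_state();print(s['time'],s['ft_force'],s['position'],np.abs(s['qd']).max())
b=save('scene','s4')[110:290,140:340,::-1]
cv2.imwrite('pics/s4c.png',cv2.resize(b,None,fx=3.3,fy=3.3))
E
```

```text
[1.48000e+01 6.00000e-03 1.69170e+01 1.34032e+02]
[1.48500e+01 6.00000e-03 1.72870e+01 1.33919e+02]
[1.49000e+01 6.00000e-03 1.73840e+01 1.34073e+02]
14.95 [-0.69589012 -0.25507631  0.29161191] [ 0.49628918 -0.08247721  0.20681168] 0.0029911243467936307
```

View pics/s4c.png

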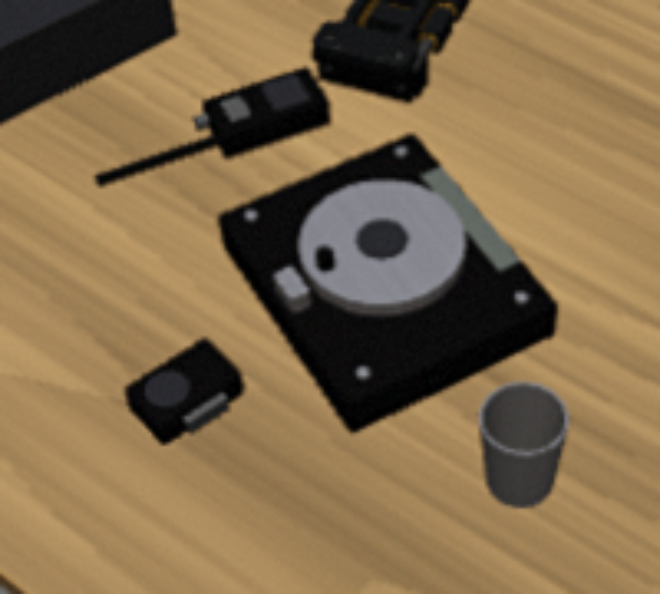

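The hand is clear, and the peg at (325,259) stands still in front of the plate at (292,285). The tumbler, radio and microphone show at the same pixels as at the start.

```bash
python3 -c "
from bench import ctrl
print(ctrl.close_job())"
```

```text
the job is handed in; nothing more can be done
None
```

The wheel was flicked, ran free and was braked with its peg in front of the index plate. The job was handed in at about 15 s; no verdict was reported.

- **Flick and free run:** I pushed the peg with the closed fingertips and lifted clear. The wheel ran clockwise at about 6 rad/s. From tracking the peg in the scene camera, it passed the plate four times, at 0, 2π, 4π and 6π.
- **Brake:** I timed a press on the wheel's face for the next pass, at 8π, when the wheel was at about 1 rad/s. The fingertip pressed with about 6–7 N and the wheel stopped there.
- **Last checks:** After lifting, three pictures put the peg 0.006 rad (under 1 mm) from the index mark with no movement. A rough reading while still pressed gave −0.03 rad, about 2 mm. The hand was about 12 cm above the wheel. The tumbler, radio and microphone looked unmoved in the picture; I did not measure their positions again.
- **One reading that disagreed:** While the finger was pressing, the tracker gave about 1.59 rad because it locked onto the dark hand. The picture showed the peg at the plate, and the tracker read correctly once the hand was away.

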